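# Change the oil flask on the watch oiler and hold it primed

### The arm

A 6-joint arm with a two-finger parallel gripper is mounted at the origin on the work surface. World frame = base frame: x ahead of the robot, y to its left, z up, the work surface at z = 0. Lengths are in m, angles in rad, forces in N, time in s.
With the tool pointing down it reaches from about 0.225 to 0.875 m from the base axis. Payload 3.4 kg.
Tool frame: the origin (TCP) lies at the very end of the fingers, on their centre line; the grasp point (between the pads) lies 19 mm behind it; z points along the fingers, y is the direction in which the jaws open and shut (so a half turn about z gives the same grasp; the last joint's range is limited). The gripper opens to 85 mm and grips with 20 to 120 N. Pads are 22 mm wide; open, the fingers measure 114 mm over their backs; the gripper's body (76 mm by 85 mm) begins 54 mm behind the grasp point. The pads swing forward as they close: fully open they stand 13 mm farther back than shut.
Start: joints at [0.987, 0.276, 1.505, -0, 1.361, -0.121], TCP at [0.257, 0.515, 0.231] pointing down, gripper open.
Joint ranges: [-2.89, 2.89], [-0.75, 2.08], [0.22, 2.7], [-1.18, 4.32], [0.11, 2.71], [-2.7, 2.7]. Speed limits (rad/s): [2.57, 2.57, 3.14, 3.14, 3.14, 3.14].

### API

Orientations are given as a unit quaternion [w, x, y, z].
In Python, from rig import manip, eyes gives the robot as it stands. The module is installed in compiled form; this text tells all that it offers.
- The arm moves only by the tool servo_tool, never from a script. Its argument "deltas" is one flat list of numbers, 6 for each row, row after row: the shift along the tool's x, y, z in cm, then the turn, a rotation vector about the tool's x, y, z in degrees. A call has 1 to 20 rows; each row shifts and turns the pose as measured when the row begins, along the tool's axes as they then stand; what a row does not reach is not made up. A row lasts 1/10 s, in which the tool goes at most 50 mm and 8.59 degrees, less where a joint would pass 70% of its speed; a pose out of reach is approached as far as the arm can. A call with a gripper value outside its range is refused whole. "jaw" is the finger opening in cm, from 0 to 8.54, set as the call begins (left out, the last holds). The fingers move at their own pace and stop on an object; "grip_force" is the grip in N (left out, the last holds). Time passes only in rows, so rows that do not move let the fingers close. It gives the time, the measured TCP pose, the force and the opening at its end, in the units of the state.
- manip.get_state(): the state, without advancing time (a new reading comes with each control period).
- eyes.get_image(name): name is "side" or "top"; returns (picture, depth): 480x640x3 uint8, red, green, blue; 480x640 float32, m along the optical axis (not along the pixel's ray), 0 where there is no reading.
- eyes.get_calibration(name): a dict with "camera_matrix" (3x3 intrinsics, pixels), "rvec" (rotation vector, rad) and "tvec" (3), from world to camera coordinates, as OpenCV has them. Camera axes: x right, y down, z forward; pixel columns grow to the right and rows downward; lengths in m; the calibration is good to about 2 mm. A picture is of the moment at which its call begins. get_calibration takes no time and is no camera call.
- manip.sign_off(): hands the job in, once; it reports no verdict.
The state is a dict: "clock": time; "qpos": joint angles; "qd": joint speeds; "effort": joint torques, N m; "position": TCP position; "ee_rot": TCP orientation; "contact_force": force on the tool from outside, world axes, zero at the start; "moment": the same for the moment, N m; "width": finger opening in m.
Only numpy, scipy, OpenCV 4.12 (cv2) and the standard library are available. Lean on these libraries where they do the work, as an engineer would, in place of code of your own. Each camera call takes 0.05 s, during which the arm holds its last target.

### The job

Change the oil flask on the watch oiler: first sort the waste, standing the empty clear flask from the sprung orange ring cradle upright in the blue glass tray and putting the red transit cap from the full amber flask in the yellow plastics tray. Then lower the amber flask upright into the ring cradle, press it right down against the spring, and finish while still holding it pressed down. Do not drop either flask or let the amber one tip over, and leave everything else on the bench where it is.

Things in the scene. Friction and masses are not known exactly. Their poses are not given: they have to be found in the camera images.
- station: oiler station, fixed to the bench: flat grey block 130 (x) x 120 (y) x 22 high. Origin under its centre. The sprung orange ring cradle stands over its centre.
- seat (a point): centre of the inner floor of the orange ring cradle, on which a flask's foot rests; 57 mm above the bench with the spring at rest. The cradle is a shallow round cup, outer diameter 76, inner diameter 49, its rim 12 mm above this floor. It slides straight down on its spring. z up.
- cradle (a joint): how far the cradle is pressed down, in m: 0 at rest (spring at its top stop), 0.016 at the bottom stop. It takes about 4 N to start moving and 13 N at the bottom (550 N/m); it springs back up when released and does not move under a flask's weight alone.
- spent: empty clear-glass flask with a white stopper, standing in the cradle at the start. Same shape as the full flask: cylindrical foot 44 diameter x 12 high, round bulb 68 diameter (widest 38 mm up, ending 71 mm up), straight neck 26 diameter from 71 to 110 mm, flat closed top at 110 mm. Origin at the centre of the underside of the foot, z up along the neck. About 0.11 kg.
- fresh: full amber-glass flask with a black stopper, standing on the bench with the red cap over its neck. Same shape and sizes as the empty flask: foot 44 diameter x 12, bulb 68 diameter, neck 26 diameter from 71 to 110 mm high. Origin at the centre of the underside of the foot, z up along the neck. About 0.18 kg.
- cap: loose red plastic transit cap: skirt 38 outer and 31 inner diameter, 16 high, with a round knob 22 diameter on top from 16 to 42 mm high. Origin at the centre of the skirt's lower rim, z up; on the flask it lies 98 mm above the flask's origin and the skirt covers the top 12 mm of the neck. It lifts straight off. About 0.02 kg.
- glass_tray: blue open tray for glass, fixed, 150 (x) x 130 (y) x 35 high outside, walls and floor 4 mm. Origin under its centre. A small vial stands in its +x part (about 52 mm from the centre); the -x two thirds are free.
- plastic_tray: yellow open tray for plastics, fixed, 150 (x) x 130 (y) x 35 high outside, walls and floor 4 mm. Origin under its centre. A small grey plug stands in its +x part (about 52 mm from the centre); the -x two thirds are free. Blue and yellow tray may swap sides.
- vial: small green vial, 22 diameter x 44 high, standing in the blue tray; leave alone. Origin under its centre.
- old_plug: small grey plug, 26 diameter x 14 high, standing in the yellow tray; leave alone. Origin under its centre.
- driver: blue-handled screwdriver 150 long lying on the bench; leave alone.
- loupe: black eye loupe, 36 diameter x 30 high; leave alone. Origin under its centre.
- case_ring: steel watch-case ring, 40 diameter x 9 high; leave alone. Origin under its centre.
- dishes: stack of white parts dishes, 76 diameter x 20 high; leave alone. Origin under its centre.
- dome: clear dust dome with a white knob, 92 diameter x 76 high; leave alone. Origin under its centre.

How it is judged:
By the outcome, as a careful person would: the job done as asked, in the order asked, and still so for the second after the job is handed in, while the arm keeps its last pose, push and grip.
It also fails if it takes over 64 s, if anything falls off the work surface, if the arm or the gripper's body presses on something with over 40 N, if the wrist force passes 120 N, or if a joint passes its speed limit or range.

## Working session

There is one attempt and no reset: what is moved stays moved. The work goes in short steps, Python scripts to look and compute and a tool call to move; the robot and the scene stay as the last step left them, time stands still between calls to the robot, and variables do not carry over. Pictures are saved under pics/ and viewed, and the job is handed in when it is done.

Besides the shell and the picture viewer there is one more tool, called by a JSON object that holds its "name" and its "arguments", one argument or row to a line. servo_tool: Moves the arm, as the interface text tells. Its arguments: {"type":"object","properties":{"deltas":{"type":"array","items":{"type":"number"}},"jaw":{"type":"number"},"grip_force":{"type":"number"}},"required":["deltas"]}

```bash
mkdir -p pics; cat > h.py <<'E'
from rig import manip, eyes
import numpy as np, cv2
def grab(tag):
    out={}
    for n in ("side","top"):
        im,d=eyes.get_image(n); cv2.imwrite(f"pics/{n}_{tag}.png",im[:,:,::-1]); np.savez(f"pics/{n}_{tag}.npz",im=im,d=d)
        out[n]=(im,d)
    return out
def cal(n):
    c=eyes.get_calibration(n); R=cv2.Rodrigues(np.array(c["rvec"],float))[0]; return np.array(c["camera_matrix"]),R,np.array(c["tvec"]).ravel()
def ray(n,uv,z):
    K,R,t=cal(n); d=R.T@np.linalg.solve(K,[uv[0],uv[1],1]); o=-R.T@t; return o+d*(z-o[2])/d[2]
def proj(n,p):
    K,R,t=cal(n); q=K@(R@np.array(p)+t); return q[:2]/q[2]
def cloud(n,d):
    K,R,t=cal(n); v,u=np.mgrid[:480,:640]; P=np.stack([(u-K[0,2])/K[0,0]*d,(v-K[1,2])/K[1,1]*d,d],-1)
    return (P-t)@R
E
python3 - <<'E'
from h import *
grab("a")
for n in("side","top"):
    K,R,t=cal(n);print(n,K.round(1).tolist(),(-R.T@t).round(3),R[2].round(3))
print(manip.get_state())
E
```

```text
side [[442.0, 0.0, 323.9], [0.0, 442.0, 238.7], [0.0, 0.0, 1.0]] [0.353 0.54  0.591] [ 0.291 -0.704 -0.648]
top [[501.6, 0.0, 315.8], [0.0, 501.6, 236.5], [0.0, 0.0, 1.0]] [0.454 0.    1.218] [ 0.078 -0.024 -0.997]
{'clock': 0.1, 'qpos': array([ 9.87020814e-01,  2.76560774e-01,  1.50598184e+00,  2.06072915e-05,
        1.36072790e+00, -1.20972282e-01]), 'qd': array([ 0.00122689,  0.00013786, -0.00308474,  0.00016693, -0.00130024,
        0.00019176]), 'effort': array([ 2.49633114e-03, -4.17700696e+01, -2.46405584e+01,  1.26610312e-04,
        5.75144455e-03, -7.55885765e-06]), 'position': array([0.25643967, 0.51413042, 0.23051952]), 'ee_rot': array([-2.98992626e-04,  2.29344024e-01,  9.73345065e-01, -7.83903192e-04]), 'contact_force': array([0.11281291, 0.27475355, 0.01183822]), 'moment': array([-0.03273539,  0.00885324, -0.02269452]), 'width': 0.08525274110893628}
```

View pics/side_a.png

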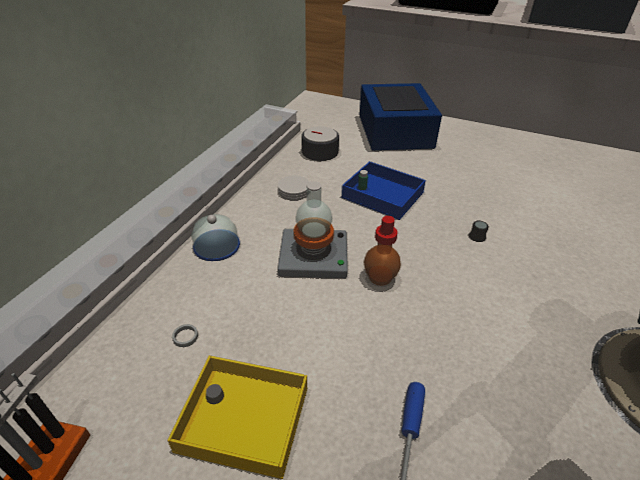

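View pics/top_a.png

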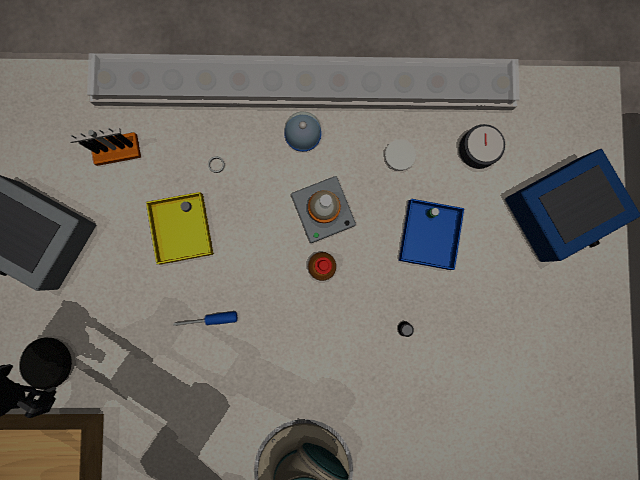

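The side view shows the spent flask in the orange cradle at about (314,230), the amber flask with its red cap at (382,262), the blue tray at (384,190) and the yellow tray at (240,415). In the top view they are at (324,203), (322,265), (431,234) and (180,228).

```bash
cat > meas.py <<'E'
from h import *
import sys
tag=sys.argv[1] if len(sys.argv)>1 else "a"
ims={n:np.load(f"pics/{n}_{tag}.npz") for n in("side","top")}
def blobs(n,lo,hi,amin=30):
    hsv=cv2.cvtColor(ims[n]["im"],cv2.COLOR_RGB2HSV); m=cv2.inRange(hsv,lo,hi)
    k,l,s,c=cv2.connectedComponentsWithStats(m)
    return [(s[i],c[i].round(1),l==i) for i in range(1,k) if s[i][4]>amin]
if __name__=="__main__":
  for nm,lo,hi in [("red",(0,200,120),(4,255,255)),("orange",(5,150,60),(14,255,255)),("blue",(108,150,60),(125,255,255)),("yellow",(22,150,100),(32,255,255))]:
    for n in("side","top"):
        C=cloud(n,ims[n]["d"])
        for s,c,m in blobs(n,lo,hi):
            P=C[m]; P=P[P[:,2]>-1]
            print(nm,n,s.tolist(),c,"mean",np.median(P,0).round(3),"zmax",np.percentile(P[:,2],98).round(3))
  # trays: minAreaRect of colour outline in top
  for nm,lo,hi in [("blue",(108,150,60),(125,255,255)),("yellow",(22,150,100),(32,255,255))]:
    for s,c,m in blobs("top",lo,hi,500):
        (ce,sz,an)=cv2.minAreaRect(np.argwhere(m)[:,::-1].astype(np.float32))
        bx=cv2.boxPoints((ce,sz,an)); W=np.array([ray("top",b,0.035)[:2] for b in bx])
        print(nm,"centre",W.mean(0).round(4),"corners",W.round(3).tolist(),"sides",[np.linalg.norm(W[i]-W[i-1]).round(3) for i in range(4)])
E
python3 meas.py a
python3 - <<'E'
from h import *
im=cv2.imread("pics/top_a.png");cv2.imwrite("pics/z1.png",cv2.resize(im[160:300,280:480],None,fx=4,fy=4,interpolation=2))
im=cv2.imread("pics/side_a.png");cv2.imwrite("pics/z2.png",cv2.resize(im[150:300,260:440],None,fx=4,fy=4,interpolation=2))
E
```

```text
red side [383, 216, 11, 7, 63] [388.1 219. ] mean [ 0.477 -0.04   0.14 ] zmax 0.142
red side [376, 226, 21, 12, 85] [386.8 233.2] mean [ 0.471 -0.033  0.114] zmax 0.118
red top [315, 257, 17, 17, 171] [323.4 265.3] mean [ 0.478 -0.044  0.116] zmax 0.143
orange side [294, 225, 40, 24, 479] [313.2 238.9] mean [ 0.602 -0.018  0.068] zmax 0.072
orange side [365, 243, 35, 39, 891] [382.4 261.5] mean [ 0.472 -0.022  0.06 ] zmax 0.09
orange side [16, 422, 71, 58, 1641] [ 54.3 452. ] mean [0.75  0.443 0.023] zmax 0.026
orange side [3, 475, 9, 5, 31] [  7.  477.4] mean [0.78  0.486 0.023] zmax 0.055
orange top [92, 133, 47, 31, 608] [117.6 151.3] mean [0.747 0.444 0.021] zmax 0.027
orange top [308, 193, 33, 30, 144] [322.  213.3] mean [ 0.592 -0.037  0.069] zmax 0.101
orange top [310, 253, 26, 27, 208] [321.1 267.8] mean [ 0.47  -0.038  0.059] zmax 0.104
blue side [362, 84, 79, 33, 934] [399.4 102.4] mean [ 0.606 -0.585  0.1  ] zmax 0.102
blue side [343, 162, 82, 46, 1139] [386.  189.4] mean [ 0.55  -0.318  0.005] zmax 0.036
blue side [216, 239, 24, 20, 41] [230.9 250.9] mean [0.766 0.016 0.0
[... 964 characters left out ...]
05, 312, 32, 13, 298] [220.5 318.3] mean [0.355 0.194 0.023] zmax 0.029
yellow side [168, 356, 139, 112, 8245] [243.6 416.7] mean [0.565 0.302 0.005] zmax 0.037
yellow top [146, 192, 65, 72, 2937] [180.1 228.7] mean [0.566 0.299 0.004] zmax 0.036
yellow top [147, 204, 10, 58, 58] [151.4 232.5] mean [0.555 0.358 0.034] zmax 0.04
blue centre [ 0.5555 -0.3067] corners [[0.493, -0.229], [0.64, -0.256], [0.618, -0.385], [0.471, -0.356]] sides [np.float64(0.13), np.float64(0.15), np.float64(0.131), np.float64(0.15)]
yellow centre [0.567  0.2951] corners [[0.628, 0.373], [0.652, 0.247], [0.505, 0.218], [0.482, 0.342]] sides [np.float64(0.149), np.float64(0.127), np.float64(0.15), np.float64(0.126)]
```

View pics/z1.png

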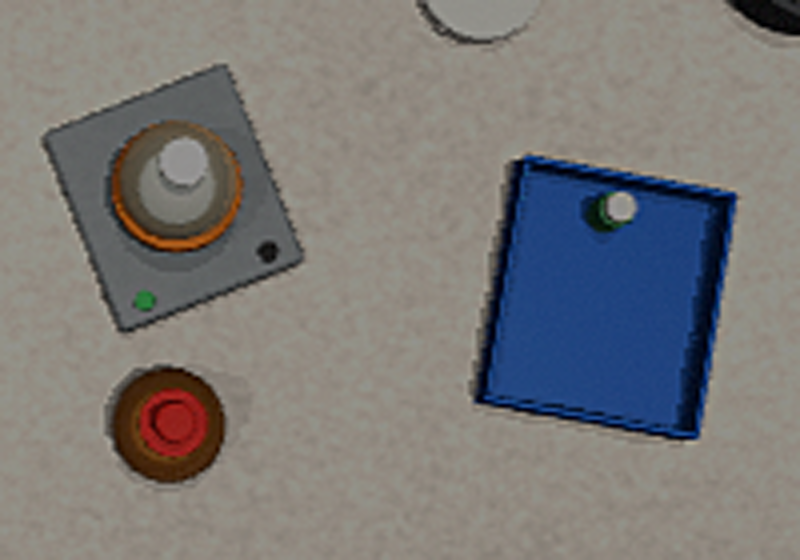

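View pics/z2.png

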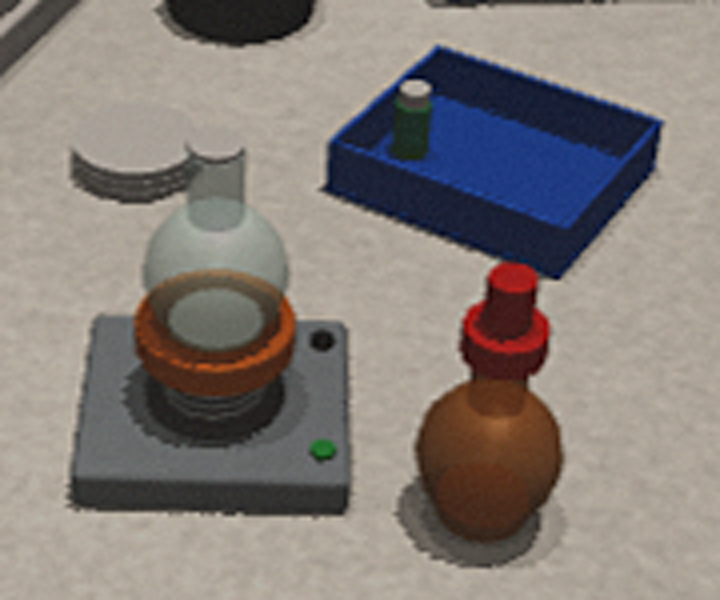

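```bash
python3 - <<'E'
from h import *
from meas import ims
for n in ("side","top"):
    d=ims[n]["d"];C=cloud(n,d)
    u,v=(314,186) if n=="side" else (326,200)
    print(n,"stopper depth",C[v,u].round(3), "seat-ray", ray(n,(314,185.7) if n=="side" else (325.6,200.2),0.167).round(4))
    u,v=(388,219) if n=="side" else (324,265)
    print(n,"knob",C[v,u].round(3), ray(n,(388.2,218.7) if n=="side" else (324.2,265.2),0.140).round(4))
# station block corners in top
c=np.array([[43,135],[225,64],[303,262],[123,331]])/4+[280,160]
W=np.array([ray("top",p,0.022)[:2] for p in c]);print(W.round(3),W.mean(0).round(4))
# orange ring + amber bulb
from meas import blobs
C=cloud("top",ims["top"]["d"]);
M=(abs(C[...,2]-0.069)<0.006)&(np.hypot(C[...,0]-.6,C[...,1]+.04)<.06)
P=C[M][:,:2]
hsv=cv2.cvtColor(ims["top"]["im"],cv2.COLOR_RGB2HSV)
S=(hsv[...,1]>120)
P=C[M&S][:,:2].astype(np.float32);print("ring",cv2.minEnclosingCircle(P),len(P))
# bulb from top
for z in (0.038,):
    x=[108,226];y=[367,484]
    print(ray("top",(np.mean(x)/4+280,np.mean(y)/4+160),z))
E
```

```text
side stopper depth [ 0.613 -0.041  0.168] seat-ray [ 0.6138 -0.0431  0.167 ]
side knob [ 0.477 -0.039  0.141] [ 0.4772 -0.0415  0.14  ]
top stopper depth [ 0.614 -0.047  0.169] seat-ray [ 0.6139 -0.046   0.167 ]
top knob [ 0.478 -0.044  0.14 ] [ 0.4772 -0.0445  0.14  ]
[[ 0.651  0.032]
 [ 0.695 -0.078]
 [ 0.575 -0.125]
 [ 0.533 -0.017]] [ 0.6136 -0.0471]
ring ((0.6148045063018799, -0.045594826340675354), 0.03776273503899574) 135
[ 0.47656867 -0.04291567  0.038     ]
```

```bash
cat > d.py <<'E'
from h import *
import sys
from scipy.spatial.transform import Rotation as Ro
s=manip.get_state(); q=s["ee_rot"]; R=Ro.from_quat([q[1],q[2],q[3],q[0]])
print("t",round(s["clock"],2),"pos",s["position"].round(4),"w",round(s["width"],4),"F",s["contact_force"].round(2),"tilt fix rv deg",end=" ")
M=R.as_matrix(); c=np.cross(M[:,2],[0,0,-1]); print((M.T@np.degrees(c)).round(2), "xaxis",M[:,0].round(3))
if len(sys.argv)>3:
    T=np.array([float(a) for a in sys.argv[1:4]]); print("tool delta cm",(M.T@(T-s["position"])*100).round(2))
E
python3 d.py 0.614 -0.0455 0.235
```

```text
t 0.1 pos [0.2564 0.5141 0.2305] w 0.0853 F [0.11 0.27 0.01] tilt fix rv deg [-0.1  -0.01  0.  ] xaxis [-0.895  0.446  0.   ]
tool delta cm [-56.98 -34.11  -0.4 ]
```

{"name": "servo_tool", "arguments": {
  "deltas": [-3.5,-2.1,0,0,0,0,-3.5,-2.1,0,0,0,0,-3.5,-2.1,0,0,0,0,-3.5,-2.1,0,0,0,0,-3.5,-2.1,0,0,0,0,-3.5,-2.1,0,0,0,0,-3.5,-2.1,0,0,0,0,-3.5,-2.1,0,0,0,0,-3.5,-2.1,0,0,0,0,-3.5,-2.1,0,0,0,0,-3.5,-2.1,0,0,0,0,-3.5,-2.1,0,0,0,0,-3.5,-2.1,0,0,0,0,-3.5,-2.1,0,0,0,0],
  "jaw": 7
}}

```text
clock: 1.5
position: [0.5707, 0.0188, 0.2238]
ee_rot: [-0.005, 0.224, 0.974, -0.002]
contact_force: [0.1, 0.9, -0.9]
width: 0.0697
```

```bash
python3 d.py 0.614 -0.0455 0.185
```

```text
t 1.5 pos [0.5707 0.0188 0.2238] w 0.0697 F [ 0.06  0.9  -0.86] tilt fix rv deg [-0.33 -0.47  0.  ] xaxis [-0.899  0.438  0.008]
tool delta cm [-6.74 -3.86  3.85]
```

{"name": "servo_tool", "arguments": {
  "deltas": [-2.5,-1.4,0,-0.3,-0.4,0,-2.5,-1.4,0,0,0,0,-1.0,-0.7,0,0,0,0,0,0,0,0,0,0]
}}

```text
clock: 1.9
position: [0.6119, -0.0467, 0.2207]
ee_rot: [-0.002, 0.228, 0.974, -0.001]
contact_force: [-0.6, 0.0, 0.1]
width: 0.07
```

```bash
python3 d.py 0.614 -0.0455 0.175
```

```text
t 1.9 pos [ 0.6119 -0.0467  0.2207] w 0.07 F [-0.59  0.03  0.15] tilt fix rv deg [-0.14 -0.22  0.  ] xaxis [-0.896  0.444  0.004]
tool delta cm [-0.15  0.21  4.57]
```

{"name": "servo_tool", "arguments": {
  "deltas": [-0.1,0.1,2,-0.1,-0.2,0,0,0.1,2,0,0,0,0,0,2,0,0,0,0,0,1.5,0,0,0,0,0,0,0,0,0]
}}

```text
clock: 2.4
position: [0.6091, -0.0381, 0.1438]
ee_rot: [-0.003, 0.226, 0.974, 0.002]
contact_force: [-0.7, 0.3, -1.9]
width: 0.0704
```

```bash
python3 d.py 0.614 -0.0455 0.136
```

```text
t 2.4 pos [ 0.6091 -0.0381  0.1438] w 0.0704 F [-0.69  0.27 -1.88] tilt fix rv deg [ 0.12 -0.33  0.  ] xaxis [-0.898  0.441  0.006]
tool delta cm [-0.77 -0.45  0.77]
```

{"name": "servo_tool", "arguments": {
  "deltas": [-0.6,-0.3,0.3,0.1,-0.3,0,-0.2,-0.1,0.4,0,0,0,0,0,0,0,0,0]
}}

```text
clock: 2.7
position: [0.6147, -0.0434, 0.1383]
ee_rot: [0.001, 0.225, 0.974, 0.001]
contact_force: [0.8, 0.6, 0.6]
width: 0.0698
```

```bash
python3 d.py 0.614 -0.0455 0.136
```

```text
t 2.7 pos [ 0.6147 -0.0434  0.1383] w 0.0698 F [0.85 0.64 0.6 ] tilt fix rv deg [0.08 0.07 0.  ] xaxis [-0.899  0.438 -0.001]
tool delta cm [-0.03 -0.22  0.23]
```

{"name": "servo_tool", "arguments": {
  "deltas": [0,-0.2,0.2,0,0,0,0,0,0,0,0,0,0,0,0,0,0,0]
}}

```text
clock: 3.0
position: [0.6146, -0.0455, 0.1377]
ee_rot: [0.002, 0.225, 0.974, 0.001]
contact_force: [-0.5, -1.5, 0.7]
width: 0.0699
```

```bash
python3 d.py 0.614 -0.0455 0.136; python3 -c "
from h import *
grab('b')
im=cv2.imread('pics/side_b.png');cv2.imwrite('pics/z3.png',cv2.resize(im[100:300,240:440],None,fx=3,fy=3,interpolation=2))"
```

```text
t 3.0 pos [ 0.6146 -0.0455  0.1377] w 0.0699 F [-0.55 -1.48  0.68] tilt fix rv deg [ 0.13  0.22 -0.  ] xaxis [-0.899  0.439 -0.004]
tool delta cm [ 0.06 -0.02  0.17]
```

View pics/z3.png

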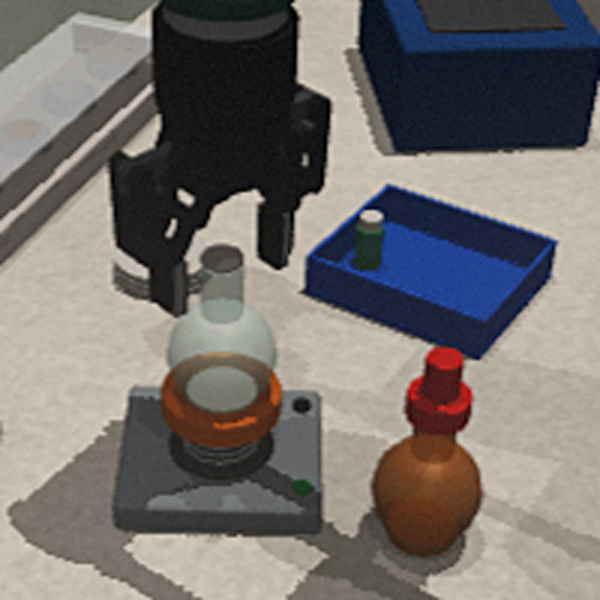

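The fingers stand on both sides of the neck, at about (170,300) and (272,260) in the zoom, so I'll close on it.

{"name": "servo_tool", "arguments": {
  "deltas": [0,0,0,0,0,0,0,0,0,0,0,0,0,0,0,0,0,0,0,0,0,0,0,0,0,0,0,0,0,0,0,0,0,0,0,0],
  "jaw": 2.0,
  "grip_force": 40
}}

```text
clock: 3.7
position: [0.6147, -0.0454, 0.138]
ee_rot: [0.002, 0.225, 0.974, 0.001]
contact_force: [-0.5, 0.5, -0.8]
width: 0.0249
```

```bash
python3 d.py 0.614 -0.0455 0.22
```

```text
t 3.7 pos [ 0.6147 -0.0454  0.138 ] w 0.0249 F [-0.48  0.52 -0.76] tilt fix rv deg [0.15 0.23 0.  ] xaxis [-0.899  0.439 -0.004]
tool delta cm [ 0.03 -0.02 -8.2 ]
```

{"name": "servo_tool", "arguments": {
  "deltas": [0,0,-0.7,0,0,0,0,0,-0.7,0,0,0,0,0,-0.7,0,0,0,0,0,-1,0,0,0,0,0,-1,0,0,0,0,0,-1.2,0,0,0,0,0,-1.2,0,0,0,0,0,-1,0,0,0,0,0,0,0,0,0]
}}

```text
clock: 4.6
position: [0.6146, -0.0457, 0.2206]
ee_rot: [0.003, 0.225, 0.974, 0.001]
contact_force: [0.1, -0.2, -1.5]
width: 0.0248
```

```bash
python3 d.py 0.538 -0.3035 0.21; python3 -c "
from h import *
grab('c')
im=cv2.imread('pics/side_c.png');cv2.imwrite('pics/z4.png',cv2.resize(im[60:300,240:480],None,fx=2.5,fy=2.5,interpolation=2))"
```

```text
t 4.6 pos [ 0.6146 -0.0457  0.2206] w 0.0248 F [ 0.06 -0.22 -1.49] tilt fix rv deg [0.16 0.33 0.  ] xaxis [-0.899  0.439 -0.006]
tool delta cm [ -4.42 -26.54   1.02]
```

View pics/z4.png

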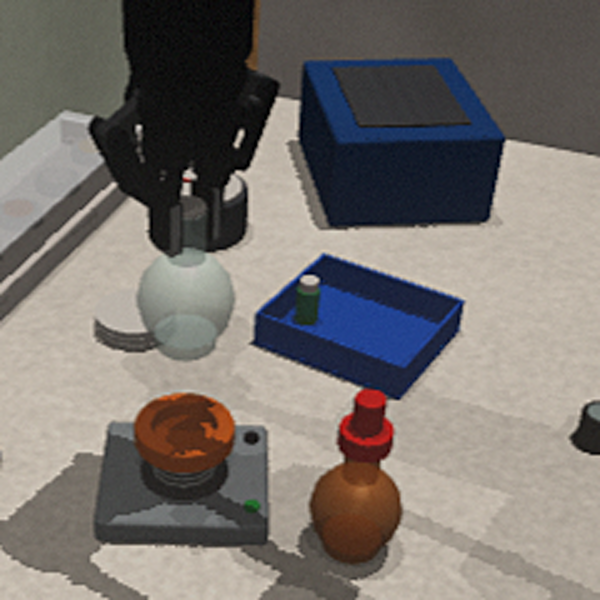

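The flask hangs upright in the gripper, at about (187,300) in the zoom, and the cradle at (185,432) is empty. Next I carry it to the blue tray.

{"name": "servo_tool", "arguments": {
  "deltas": [-0.2,-1,0,0.1,0.3,0,-0.3,-2,0,0,0,0,-0.4,-2.3,0,0,0,0,-0.4,-2.3,0,0,0,0,-0.4,-2.3,0,0,0,0,-0.4,-2.3,0,0,0,0,-0.4,-2.3,0,0,0,0,-0.4,-2.3,0,0,0,0,-0.4,-2.3,0,0,0,0,-0.4,-2.3,0,0,0,0,-0.4,-2.3,0,0,0,0,-0.2,-1.5,0,0,0,0,0,-0.8,0,0,0,0,0,0,0,0,0,0]
}}

```text
clock: 6.1
position: [0.5262, -0.3133, 0.2067]
ee_rot: [-0.014, 0.225, 0.974, 0.001]
contact_force: [-0.1, 0.1, -1.6]
width: 0.025
```

```bash
python3 d.py 0.538 -0.3035 0.085
python3 - <<'E'
from h import *
import meas
z=np.load("pics/top_c.npz");C=cloud("top",z["d"]);hsv=cv2.cvtColor(z["im"],cv2.COLOR_RGB2HSV)
M=(abs(C[...,2]-0.069)<0.005)&(np.hypot(C[...,0]-.614,C[...,1]+.045)<.05)&(hsv[...,1]>100)
print("ring",M.sum(),cv2.minEnclosingCircle(C[M][:,:2].astype(np.float32)))
z=np.load("pics/side_c.npz");C=cloud("side",z["d"]);hsv=cv2.cvtColor(z["im"],cv2.COLOR_RGB2HSV)
M=(abs(C[...,2]-0.069)<0.003)&(np.hypot(C[...,0]-.614,C[...,1]+.045)<.05)&(hsv[...,1]>100)
print("ring side",M.sum(),cv2.minEnclosingCircle(C[M][:,:2].astype(np.float32)))
M=(abs(C[...,2]-0.048)<0.006)&(np.hypot(C[...,0]-.607,C[...,1]+.316)<.04)&(hsv[...,2]>100);print("vial",C[M].mean(0),M.sum())
E
```

```text
t 6.1 pos [ 0.5262 -0.3133  0.2067] w 0.025 F [-0.12  0.07 -1.62] tilt fix rv deg [-0.27 -1.59  0.  ] xaxis [-0.898  0.439  0.028]
tool delta cm [-0.96  1.46 12.14]
ring 213 ((0.6149187088012695, -0.04562781751155853), 0.03757756948471069)
ring side 531 ((0.6166741251945496, -0.043494295328855515), 0.039198629558086395)
vial [ 0.60752127 -0.30702353  0.04800326] 26
```

{"name": "servo_tool", "arguments": {
  "deltas": [-0.6,1.0,0,-0.3,-1.5,0,-0.3,0.4,1,0,0,0,0,0,1.5,0,0,0,0,0,1.5,0,0,0,0,0,1.5,0,0,0,0,0,1,0,0,0,0,0,0,0,0,0]
}}

```text
clock: 6.8
position: [0.5451, -0.2948, 0.1372]
ee_rot: [0.001, 0.222, 0.975, 0.003]
contact_force: [-0.5, -0.1, -1.1]
width: 0.0247
```

```bash
python3 d.py 0.538 -0.3035 0.085
```

```text
t 6.8 pos [ 0.5451 -0.2948  0.1372] w 0.0247 F [-0.52 -0.15 -1.08] tilt fix rv deg [ 0.34  0.05 -0.  ] xaxis [-0.902  0.432 -0.001]
tool delta cm [ 0.27 -1.12  5.21]
```

{"name": "servo_tool", "arguments": {
  "deltas": [0.2,-0.8,0,0.3,0,0,0,-0.3,0.8,0,0,0,0,0,1,0,0,0,0,0,1,0,0,0,0,0,0.8,0,0,0,0,0,0,0,0,0]
}}

```text
clock: 7.4
position: [0.5393, -0.3046, 0.0995]
ee_rot: [0.002, 0.221, 0.975, -0.0]
contact_force: [0.2, -0.3, -1.8]
width: 0.0245
```

```bash
python3 d.py 0.538 -0.3035 0.085
```

```text
t 7.4 pos [ 0.5393 -0.3046  0.0995] w 0.0245 F [ 0.22 -0.26 -1.84] tilt fix rv deg [-0.    0.23  0.  ] xaxis [-0.902  0.431 -0.004]
tool delta cm [0.17 0.04 1.45]
```

{"name": "servo_tool", "arguments": {
  "deltas": [0,0,0.4,0,0.2,0,0,0,0.4,0,0,0,0,0,0.3,0,0,0,0,0,0.3,0,0,0,0,0,0,0,0,0]
}}

```text
clock: 7.9
position: [0.5402, -0.3051, 0.085]
ee_rot: [0.001, 0.221, 0.975, -0.0]
contact_force: [-0.2, -0.3, -0.7]
width: 0.0248
```

```bash
python3 d.py 0.538 -0.3035 0.085
```

```text
t 7.9 pos [ 0.5402 -0.3051  0.085 ] w 0.0248 F [-0.21 -0.28 -0.67] tilt fix rv deg [-0.02  0.12 -0.  ] xaxis [-0.902  0.431 -0.002]
tool delta cm [ 0.26  0.05 -0.  ]
```

{"name": "servo_tool", "arguments": {
  "deltas": [0,0,0.15,0,0,0,0,0,0.1,0,0,0,0,0,0,0,0,0]
}}

```text
clock: 8.2
position: [0.5407, -0.3054, 0.0852]
ee_rot: [0.002, 0.221, 0.975, -0.001]
contact_force: [-0.3, -1.1, -1.9]
width: 0.0245
```

```bash
python3 d.py 0.538 -0.3035 0.085;  python3 -c "
from h import *
grab('d')
im=cv2.imread('pics/side_d.png');cv2.imwrite('pics/z5.png',cv2.resize(im[60:260,280:480],None,fx=3,fy=3,interpolation=2))"
```

```text
t 8.2 pos [ 0.5407 -0.3054  0.0852] w 0.0245 F [-0.28 -1.09 -1.93] tilt fix rv deg [-0.05  0.26  0.  ] xaxis [-0.902  0.431 -0.005]
tool delta cm [0.32 0.05 0.01]
```

View pics/z5.png

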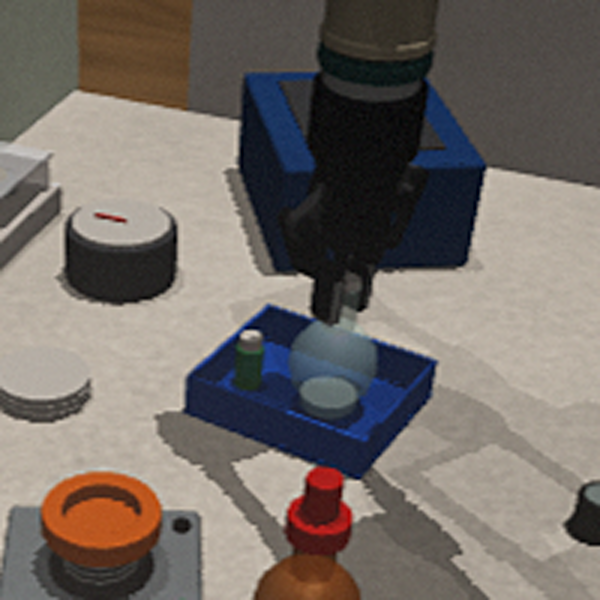

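{"name": "servo_tool", "arguments": {
  "deltas": [0,0,0.3,0,0.2,0,0,0,0.2,0,0,0]
}}

```text
clock: 8.5
position: [0.5418, -0.3059, 0.0849]
ee_rot: [0.002, 0.221, 0.975, -0.001]
contact_force: [-3.1, 2.3, 9.4]
width: 0.0247
```

```bash
python3 d.py
```

```text
t 8.5 pos [ 0.5418 -0.3059  0.0849] w 0.0247 F [-3.06  2.27  9.43] tilt fix rv deg [-0.07  0.27  0.  ] xaxis [-0.902  0.431 -0.005]
```

It is on the tray floor (9 N), so I release it and back off.

{"name": "servo_tool", "arguments": {
  "deltas": [0,0,-0.1,0,0,0,0,0,0,0,0,0,0,0,0,0,0,0,0,0,0,0,0,0],
  "jaw": 6.5
}}

```text
clock: 8.9
position: [0.5424, -0.3063, 0.0861]
ee_rot: [0.003, 0.221, 0.975, -0.001]
contact_force: [-0.1, 0.0, -0.6]
width: 0.0649
```

{"name": "servo_tool", "arguments": {
  "deltas": [0,0,-1,0,0.2,0,0,0,-2,0,0,0,0,0,-2.5,0,0,0,0,0,-2.5,0,0,0,0,0,-2.5,0,0,0,0,0,-2,0,0,0]
}}

```text
clock: 9.5
position: [0.5405, -0.305, 0.2129]
ee_rot: [-0.004, 0.221, 0.975, 0.001]
contact_force: [0.1, 0.0, -0.6]
width: 0.0646
```

```bash
python3 d.py 0.4775 -0.043 0.2;  python3 -c "
from h import *
grab('e')
im=cv2.imread('pics/side_e.png');cv2.imwrite('pics/z6.png',cv2.resize(im[60:300,280:480],None,fx=2.5,fy=2.5,interpolation=2))"
```

```text
t 9.5 pos [ 0.5405 -0.305   0.2129] w 0.0646 F [ 0.06  0.02 -0.59] tilt fix rv deg [ 0.01 -0.42  0.  ] xaxis [-0.902  0.431  0.007]
tool delta cm [16.97 20.91  1.42]
```

View pics/z6.png

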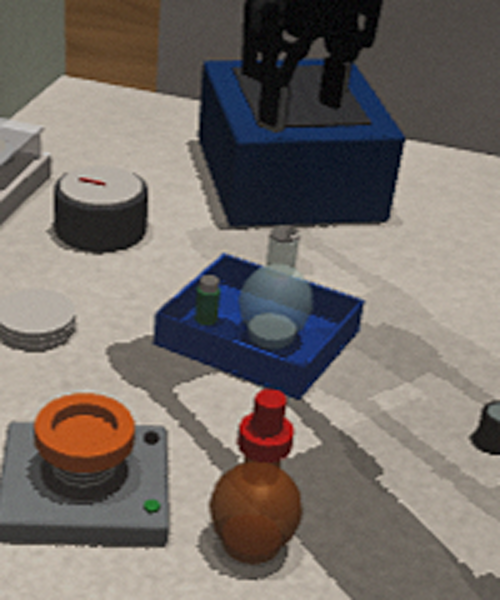

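The spent flask stands upright in the blue tray at (275,300) in the zoom, clear of the vial. Next is the cap.

{"name": "servo_tool", "arguments": {
  "deltas": [1.2,1.5,0,0,-0.4,0,2.4,3,0,0,0,0,2.6,3.2,0,0,0,0,2.6,3.2,0,0,0,0,2.6,3.2,0,0,0,0,2.6,3.2,0,0,0,0,1.8,2.2,0,0,0,0,0,0,0,0,0,0],
  "jaw": 5.5
}}

```text
clock: 10.4
position: [0.4718, -0.0458, 0.2056]
ee_rot: [-0.005, 0.223, 0.975, 0.002]
contact_force: [0.1, -0.0, -0.6]
width: 0.0548
```

```bash
python3 d.py 0.4775 -0.043 0.16
```

```text
t 10.4 pos [ 0.4718 -0.0458  0.2056] w 0.0548 F [ 0.08 -0.01 -0.63] tilt fix rv deg [ 0.12 -0.66  0.  ] xaxis [-0.901  0.434  0.012]
tool delta cm [-0.44  0.49  4.56]
```

{"name": "servo_tool", "arguments": {
  "deltas": [-0.4,0.4,0,0,-0.6,0,0,0,1.5,0,0,0,0,0,1.5,0,0,0,0,0,1,0,0,0,0,0,0,0,0,0]
}}

```text
clock: 10.9
position: [0.4766, -0.0436, 0.1623]
ee_rot: [-0.0, 0.223, 0.975, 0.001]
contact_force: [0.2, 1.1, -0.4]
width: 0.0549
```

```bash
python3 d.py 0.4775 -0.043 0.117
```

```text
t 10.9 pos [ 0.4766 -0.0436  0.1623] w 0.0549 F [ 0.24  1.08 -0.39] tilt fix rv deg [ 0.07 -0.04  0.  ] xaxis [-0.901  0.434  0.001]
tool delta cm [-0.06  0.08  4.53]
```

{"name": "servo_tool", "arguments": {
  "deltas": [0,0,1.3,0,0,0,0,0,1.3,0,0,0,0,0,1.2,0,0,0,0,0,0.6,0,0,0,0,0,0,0,0,0]
}}

```text
clock: 11.4
position: [0.4794, -0.0462, 0.118]
ee_rot: [0.002, 0.225, 0.974, 0.0]
contact_force: [0.7, 0.4, -0.6]
width: 0.055
```

```bash
python3 d.py 0.4775 -0.043 0.117
```

```text
t 11.4 pos [ 0.4794 -0.0462  0.118 ] w 0.055 F [ 0.73  0.38 -0.62] tilt fix rv deg [ 0.1   0.18 -0.  ] xaxis [-0.899  0.438 -0.003]
tool delta cm [0.31 0.21 0.1 ]
```

{"name": "servo_tool", "arguments": {
  "deltas": [0.3,0.2,0,0,0.2,0,0,0,0,0,0,0]
}}

```text
clock: 11.6
position: [0.4783, -0.0434, 0.1188]
ee_rot: [0.001, 0.225, 0.974, 0.001]
contact_force: [1.1, -0.9, 0.3]
width: 0.0548
```

```bash
python3 d.py 0.4775 -0.043 0.117;  python3 -c "
from h import *
grab('f')
im=cv2.imread('pics/side_f.png');cv2.imwrite('pics/z7.png',cv2.resize(im[100:300,290:490],None,fx=3,fy=3,interpolation=2))"
```

```text
t 11.6 pos [ 0.4783 -0.0434  0.1188] w 0.0548 F [ 1.15 -0.9   0.29] tilt fix rv deg [0.12 0.04 0.  ] xaxis [-0.899  0.438 -0.001]
tool delta cm [ 0.08 -0.    0.18]
```

View pics/z7.png

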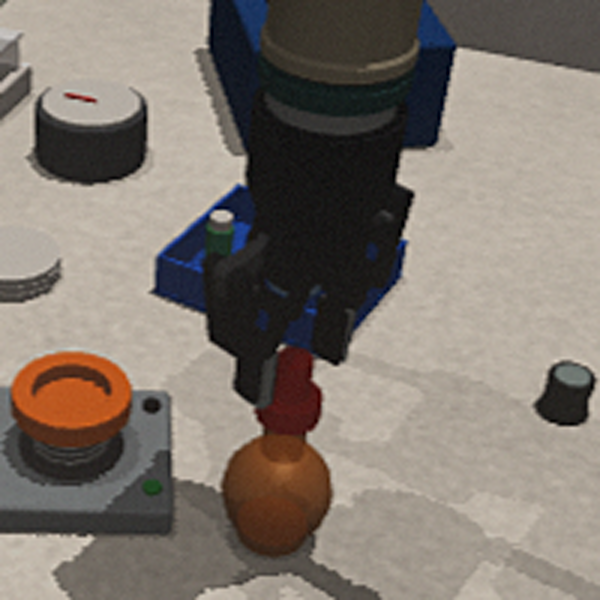

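The fingers straddle the red knob at (295,370) in the zoom, so I close on it.

{"name": "servo_tool", "arguments": {
  "deltas": [0,0,0,0,0,0,0,0,0,0,0,0,0,0,0,0,0,0,0,0,0,0,0,0,0,0,0,0,0,0],
  "jaw": 1.6,
  "grip_force": 25
}}

```text
clock: 12.2
position: [0.4793, -0.0436, 0.1201]
ee_rot: [0.002, 0.225, 0.974, 0.001]
contact_force: [0.3, 0.2, -1.4]
width: 0.0213
```

{"name": "servo_tool", "arguments": {
  "deltas": [0,0,-0.5,0,0,0,0,0,-0.6,0,0,0,0,0,-0.8,0,0,0,0,0,-1,0,0,0,0,0,-1.5,0,0,0,0,0,-1.5,0,0,0,0,0,0,0,0,0]
}}

```text
clock: 12.9
position: [0.4794, -0.0438, 0.1846]
ee_rot: [0.003, 0.225, 0.974, 0.001]
contact_force: [0.1, 1.1, -1.2]
width: 0.0209
```

```bash
python3 d.py 0.547 0.291 0.19;  python3 -c "
from h import *
grab('g')
im=cv2.imread('pics/side_g.png');cv2.imwrite('pics/z8.png',cv2.resize(im[100:300,290:490],None,fx=3,fy=3,interpolation=2))"
```

```text
t 12.9 pos [ 0.4794 -0.0438  0.1846] w 0.0209 F [ 0.12  1.1  -1.22] tilt fix rv deg [0.16 0.34 0.  ] xaxis [-0.899  0.438 -0.006]
tool delta cm [ 8.58 33.06 -0.49]
```

View pics/z8.png

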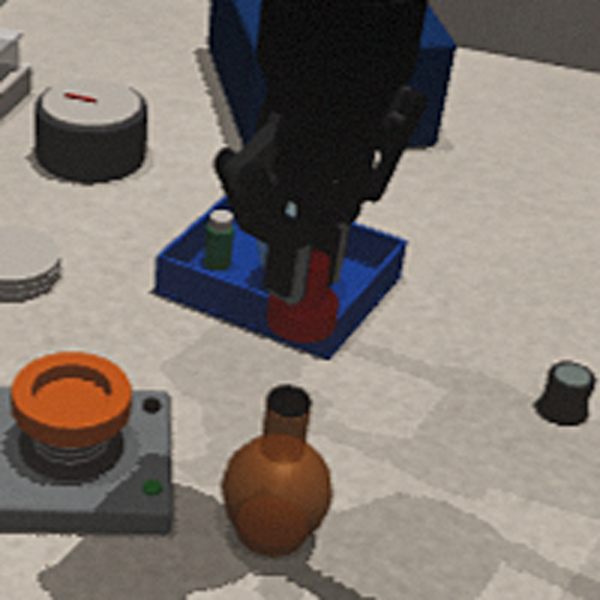

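The cap is in the gripper at (305,300) in the zoom, and the amber flask still stands at (275,490). I carry the cap to the yellow tray.

{"name": "servo_tool", "arguments": {
  "deltas": [0.4,1.5,0,0.1,0.3,0,0.8,3,0,0,0,0,0.9,3.5,0,0,0,0,0.9,3.5,0,0,0,0,0.9,3.5,0,0,0,0,0.9,3.5,0,0,0,0,0.9,3.5,0,0,0,0,0.9,3.5,0,0,0,0,0.9,3.5,0,0,0,0,0.8,3,0,0,0,0,0.2,0.8,0,0,0,0,0,0,0,0,0,0]
}}

```text
clock: 14.2
position: [0.5421, 0.2994, 0.1698]
ee_rot: [-0.01, 0.226, 0.974, -0.005]
contact_force: [0.7, -0.1, -0.3]
width: 0.021
```

```bash
python3 d.py 0.547 0.291 0.08
```

```text
t 14.2 pos [0.5421 0.2994 0.1698] w 0.021 F [ 0.7  -0.15 -0.34] tilt fix rv deg [-0.77 -1.03 -0.  ] xaxis [-0.897  0.441  0.018]
tool delta cm [-0.97 -0.41  8.98]
```

{"name": "servo_tool", "arguments": {
  "deltas": [-0.7,-0.3,1,-0.7,-1,0,-0.2,0,2,0,0,0,0,0,2,0,0,0,0,0,2,0,0,0,0,0,1.5,0,0,0,0,0,0,0,0,0]
}}

```text
clock: 14.8
position: [0.5456, 0.2824, 0.0805]
ee_rot: [-0.002, 0.228, 0.974, -0.005]
contact_force: [0.2, 0.4, -0.8]
width: 0.0209
```

```bash
python3 d.py 0.547 0.291 0.026
```

```text
t 14.8 pos [0.5456 0.2824 0.0805] w 0.0209 F [ 0.22  0.39 -0.81] tilt fix rv deg [-0.58 -0.1   0.  ] xaxis [-0.896  0.444  0.002]
tool delta cm [0.25 0.88 5.44]
```

{"name": "servo_tool", "arguments": {
  "deltas": [0.2,0.8,0.8,-0.5,0,0,0,0,1.5,0,0,0,0,0,1.2,0,0,0,0,0,0.8,0,0,0,0,0,0.4,0,0,0,0,0,0,0,0,0]
}}

```text
clock: 15.4
position: [0.5493, 0.2894, 0.0335]
ee_rot: [0.001, 0.23, 0.973, 0.001]
contact_force: [-0.0, -0.7, -0.3]
width: 0.0208
```

```bash
python3 d.py 0.547 0.291 0.026
```

```text
t 15.4 pos [0.5493 0.2894 0.0335] w 0.0208 F [-0.02 -0.75 -0.31] tilt fix rv deg [ 0.15  0.08 -0.  ] xaxis [-0.894  0.447 -0.001]
tool delta cm [0.27 0.04 0.74]
```

{"name": "servo_tool", "arguments": {
  "deltas": [0,0,0.3,0,0,0,0,0,0.3,0,0,0,0,0,0.2,0,0,0,0,0,0.2,0,0,0]
}}

```text
clock: 15.8
position: [0.5505, 0.2902, 0.0257]
ee_rot: [0.002, 0.23, 0.973, 0.002]
contact_force: [-5.4, -0.8, 19.3]
width: 0.0208
```

```bash
python3 d.py 0.547 0.291 0.026
```

```text
t 15.8 pos [0.5505 0.2902 0.0257] w 0.0208 F [-5.35 -0.81 19.26] tilt fix rv deg [0.3  0.21 0.  ] xaxis [-0.895  0.447 -0.004]
tool delta cm [ 0.35 -0.08 -0.03]
```

Contact with the tray floor. I back off slightly, then release and rise.

{"name": "servo_tool", "arguments": {
  "deltas": [0,0,0,0,0,0]
}}

```text
clock: 15.9
position: [0.5507, 0.2903, 0.0265]
ee_rot: [0.003, 0.229, 0.973, 0.002]
contact_force: [-0.3, 0.3, -0.1]
width: 0.0209
```

{"name": "servo_tool", "arguments": {
  "deltas": [0,0,0,0,0,0,0,0,0,0,0,0,0,0,0,0,0,0,0,0,0,0,0,0],
  "jaw": 4.5
}}

```text
clock: 16.3
position: [0.5511, 0.2905, 0.0266]
ee_rot: [0.003, 0.229, 0.973, 0.003]
contact_force: [0.0, 0.2, -0.3]
width: 0.0454
```

{"name": "servo_tool", "arguments": {
  "deltas": [0,0,-1,0.3,0.2,0,0,0,-2,0,0,0,0,0,-2.5,0,0,0,0,0,-3,0,0,0,0,0,-3,0,0,0,0,0,-3,0,0,0,0,0,-2.5,0,0,0,0,0,0,0,0,0]
}}

```text
clock: 17.1
position: [0.5508, 0.2904, 0.2062]
ee_rot: [-0.0, 0.23, 0.973, -0.0]
contact_force: [0.7, -0.1, -0.3]
width: 0.0448
```

```bash
python3 d.py 0.477 -0.043 0.19;  python3 - <<'E'
from h import *
o=grab('h')
K=cv2.imread('pics/side_h.png')
cv2.imwrite('pics/z9.png',cv2.resize(K[180:480,140:440],None,fx=2,fy=2,interpolation=2))
for n in("side","top"):
    im,d=o[n];C=cloud(n,d)
    M=(abs(C[...,2]-0.111)<0.006)&(np.hypot(C[...,0]-.477,C[...,1]+.043)<.03)
    P=C[M]; print(n,M.sum(),P.mean(0), np.argwhere(M).mean(0)[::-1], ray(n,np.argwhere(M).mean(0)[::-1],0.110), cv2.minEnclosingCircle(P[:,:2].astype(np.float32)) if len(P) else 0)
E
```

```text
t 17.1 pos [0.5508 0.2904 0.2062] w 0.0448 F [ 0.71 -0.06 -0.34] tilt fix rv deg [-0.03  0.    0.  ] xaxis [-0.895  0.447 -0.   ]
tool delta cm [ -8.29 -33.12   1.64]
side 148 [ 0.47785221 -0.0380071   0.10993586] [385.33108108 233.68243243] [ 0.47781462 -0.03788301  0.11      ] ((0.47880005836486816, -0.04040990024805069), 0.014604214578866959)
top 107 [ 0.47757891 -0.04210479  0.1092275 ] [322.56074766 265.30841121] [ 0.47756024 -0.0420744   0.11      ] ((0.477618932723999, -0.04219315946102142), 0.012965057045221329)
```

View pics/z9.png

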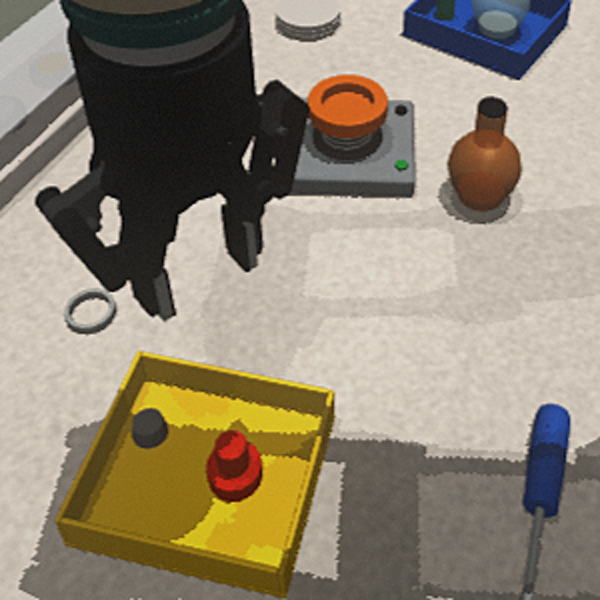

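The cap stands in the yellow tray at (235,465) in the zoom, and the amber flask stands at (485,160). On to the flask.

{"name": "servo_tool", "arguments": {
  "deltas": [-0.4,-1.6,0,0,0,0,-0.8,-3.2,0,0,0,0,-1,-4,0,0,0,0,-1,-4,0,0,0,0,-1,-4,0,0,0,0,-1,-4,0,0,0,0,-1,-4,0,0,0,0,-0.9,-3.5,0,0,0,0,-0.7,-2.5,0,0,0,0,0,0,0,0,0,0],
  "jaw": 6.5
}}

```text
clock: 18.2
position: [0.4626, -0.0396, 0.1888]
ee_rot: [-0.019, 0.228, 0.973, -0.01]
contact_force: [0.6, 0.7, 0.2]
width: 0.0652
```

```bash
python3 d.py 0.4778 -0.0425 0.12
```

```text
t 18.2 pos [ 0.4626 -0.0396  0.1888] w 0.0652 F [0.58 0.66 0.17] tilt fix rv deg [-1.62 -1.9   0.  ] xaxis [-0.895  0.445  0.033]
tool delta cm [-1.72  0.61  6.81]
```

{"name": "servo_tool", "arguments": {
  "deltas": [-1.2,0.5,0,-1.6,-1.9,0,0,0,1,0,0,0,0,0,1.5,0,0,0,0,0,1.5,0,0,0,0,0,0,0,0,0]
}}

```text
clock: 18.7
position: [0.468, -0.0393, 0.1407]
ee_rot: [-0.007, 0.23, 0.973, 0.0]
contact_force: [0.0, 0.1, -1.1]
width: 0.065
```

```bash
python3 d.py 0.4778 -0.0425 0.079
```

```text
t 18.7 pos [ 0.468  -0.0393  0.1407] w 0.065 F [ 0.02  0.07 -1.1 ] tilt fix rv deg [-0.18 -0.83  0.  ] xaxis [-0.895  0.447  0.015]
tool delta cm [-1.11  0.18  6.15]
```

{"name": "servo_tool", "arguments": {
  "deltas": [-1.1,0.2,0,-0.2,-0.8,0,-0.3,0,0.5,0,0,0,0,0,0,0,0,0]
}}

```text
clock: 19.0
position: [0.4817, -0.0429, 0.1345]
ee_rot: [-0.001, 0.229, 0.974, 0.0]
contact_force: [0.2, 0.2, 0.1]
width: 0.0652
```

```bash
python3 d.py 0.4778 -0.0425 0.079
```

```text
t 19.0 pos [ 0.4817 -0.0429  0.1345] w 0.0652 F [0.2  0.21 0.14] tilt fix rv deg [-0.01 -0.12 -0.  ] xaxis [-0.895  0.445  0.002]
tool delta cm [ 0.36 -0.14  5.55]
```

{"name": "servo_tool", "arguments": {
  "deltas": [0.3,-0.1,1,0,-0.1,0,0,0,1.2,0,0,0,0,0,1.2,0,0,0,0,0,1,0,0,0,0,0,0.5,0,0,0,0,0,0,0,0,0]
}}

```text
clock: 19.6
position: [0.4783, -0.0422, 0.0831]
ee_rot: [0.001, 0.228, 0.974, -0.0]
contact_force: [0.2, -0.5, -0.2]
width: 0.0654
```

```bash
python3 d.py 0.4778 -0.0425 0.079
```

```text
t 19.6 pos [ 0.4783 -0.0422  0.0831] w 0.0654 F [ 0.24 -0.55 -0.17] tilt fix rv deg [0.01 0.09 0.  ] xaxis [-0.896  0.445 -0.002]
tool delta cm [ 0.04 -0.05  0.41]
```

{"name": "servo_tool", "arguments": {
  "deltas": [0,0,0.3,0,0,0,0,0,0,0,0,0]
}}

```text
clock: 19.8
position: [0.4786, -0.0423, 0.0802]
ee_rot: [0.001, 0.228, 0.974, -0.0]
contact_force: [0.3, -0.3, -0.8]
width: 0.065
```

{"name": "servo_tool", "arguments": {
  "deltas": [0,0,0,0,0,0,0,0,0,0,0,0,0,0,0,0,0,0,0,0,0,0,0,0,0,0,0,0,0,0,0,0,0,0,0,0],
  "jaw": 1.8,
  "grip_force": 80
}}

```text
clock: 20.4
position: [0.4796, -0.0425, 0.0813]
ee_rot: [0.002, 0.228, 0.974, -0.0]
contact_force: [0.6, 0.2, -0.4]
width: 0.0245
```

```bash
python3 d.py 0.4778 -0.0425 0.17
```

```text
t 20.4 pos [ 0.4796 -0.0425  0.0813] w 0.0245 F [ 0.6   0.16 -0.43] tilt fix rv deg [0.06 0.28 0.  ] xaxis [-0.896  0.445 -0.005]
tool delta cm [ 0.11 -0.07 -8.87]
```

{"name": "servo_tool", "arguments": {
  "deltas": [0,0,-0.7,0,0,0,0,0,-1,0,0,0,0,0,-1.5,0,0,0,0,0,-1.5,0,0,0,0,0,-1.5,0,0,0,0,0,-1.5,0,0,0,0,0,-1.5,0,0,0,0,0,-1,0,0,0,0,0,0,0,0,0]
}}

```text
clock: 21.3
position: [0.4783, -0.0422, 0.1918]
ee_rot: [0.003, 0.228, 0.974, -0.0]
contact_force: [0.1, -0.7, -2.1]
width: 0.0241
```

```bash
python3 d.py 0.6148 -0.0455 0.18;  python3 -c "
from h import *
grab('i')
im=cv2.imread('pics/side_i.png');cv2.imwrite('pics/z10.png',cv2.resize(im[100:300,270:470],None,fx=3,fy=3,interpolation=2))"
```

```text
t 21.3 pos [ 0.4783 -0.0422  0.1918] w 0.0241 F [ 0.07 -0.72 -2.1 ] tilt fix rv deg [ 0.06  0.31 -0.  ] xaxis [-0.896  0.445 -0.005]
tool delta cm [-12.37   5.78   1.25]
```

View pics/z10.png

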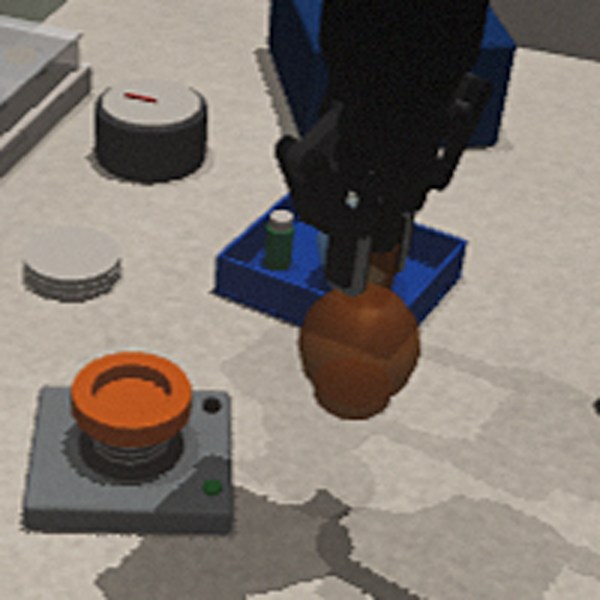

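The amber flask hangs upright at (360,350) in the zoom. I move it over the cradle.

{"name": "servo_tool", "arguments": {
  "deltas": [-0.8,0.4,0,0,0.3,0,-1.4,0.7,0,0,0,0,-1.6,0.8,0,0,0,0,-1.6,0.8,0,0,0,0,-1.6,0.8,0,0,0,0,-1.6,0.8,0,0,0,0,-1.4,0.6,0,0,0,0,-1,0.4,0,0,0,0,0,0,0,0,0,0]
}}

```text
clock: 22.3
position: [0.611, -0.0429, 0.1803]
ee_rot: [-0.006, 0.229, 0.974, 0.001]
contact_force: [0.3, -0.4, -1.8]
width: 0.0237
```

```bash
python3 d.py 0.6148 -0.0455 0.16
```

```text
t 22.3 pos [ 0.611  -0.0429  0.1803] w 0.0237 F [ 0.32 -0.37 -1.84] tilt fix rv deg [-0.05 -0.68 -0.  ] xaxis [-0.895  0.445  0.012]
tool delta cm [-0.49 -0.06  2.03]
```

{"name": "servo_tool", "arguments": {
  "deltas": [-0.4,-0.1,0,0,-0.7,0,-0.1,0,0,0,0,0,0,0,0,0,0,0]
}}

```text
clock: 22.6
position: [0.614, -0.0461, 0.1788]
ee_rot: [-0.001, 0.229, 0.974, -0.001]
contact_force: [-0.7, 0.2, -1.7]
width: 0.024
```

```bash
cat > fit.py <<'E'
from h import *
from scipy.optimize import least_squares
import sys
o=grab(sys.argv[1]); im,d=o["side"]; C=cloud("side",d); hsv=cv2.cvtColor(im,cv2.COLOR_RGB2HSV)
s=manip.get_state()["position"]; zc=s[2]-0.081+0.038
M=(np.linalg.norm(C-[s[0],s[1],zc],axis=-1)<0.045)&(hsv[...,1]>110)&(abs(C[...,2]-zc)<0.02)
P=C[M]; f=lambda r:least_squares(lambda c:np.linalg.norm(P-c,axis=1)-r,[s[0],s[1],zc],loss="soft_l1",f_scale=0.001)
r=f(0.034);print("bulb",len(P),r.x.round(4),"expected z",zc.round(4),"rms",np.sqrt(np.mean(r.fun**2)).round(4),"tcp",s.round(4))
print("ref: same ring in side view centre", end=" ")
q=[]
z=np.load("pics/side_i.npz");Cc=cloud("side",z["d"]);h2=cv2.cvtColor(z["im"],cv2.COLOR_RGB2HSV)
for zl in (0.002,0.003,0.004):
    M=(abs(Cc[...,2]-0.069)<zl)&(np.hypot(Cc[...,0]-.615,Cc[...,1]+.045)<.045)&(h2[...,1]>100)
    Q=Cc[M][:,:2].astype(np.float32); print(cv2.minEnclosingCircle(Q),end=" ")
cv2.imwrite('pics/z_%s.png'%sys.argv[1],cv2.resize(im[100:300,220:420,::-1],None,fx=3,fy=3,interpolation=2))
E
python3 fit.py j; python3 d.py 0.6148 -0.0455 0.16
python3 - <<'E'
from h import *
# rim ellipse: image centroid of orange outer top outline in side_i
im=cv2.imread('pics/side_i.png');h=cv2.cvtColor(im,cv2.COLOR_BGR2HSV)
cv2.imwrite('pics/z11.png',cv2.resize(im[205:260,285:345],None,fx=10,fy=10,interpolation=0))
E
```

```text
bulb 636 [ 0.6131 -0.0453  0.1368] expected z 0.1361 rms 0.001 tcp [ 0.614  -0.046   0.1791]
ref: same ring in side view centre ((0.6164353489875793, -0.04409043490886688), 0.038779906928539276) ((0.6164353489875793, -0.04409043490886688), 0.038779906928539276) ((0.6165874004364014, -0.043810248374938965), 0.038806259632110596) t 22.7 pos [ 0.614  -0.046   0.1791] w 0.0237 F [-0.51 -0.17 -1.38] tilt fix rv deg [-0.11 -0.13  0.  ] xaxis [-0.896  0.445  0.002]
tool delta cm [-0.06  0.08  1.91]
```

View pics/z_j.png

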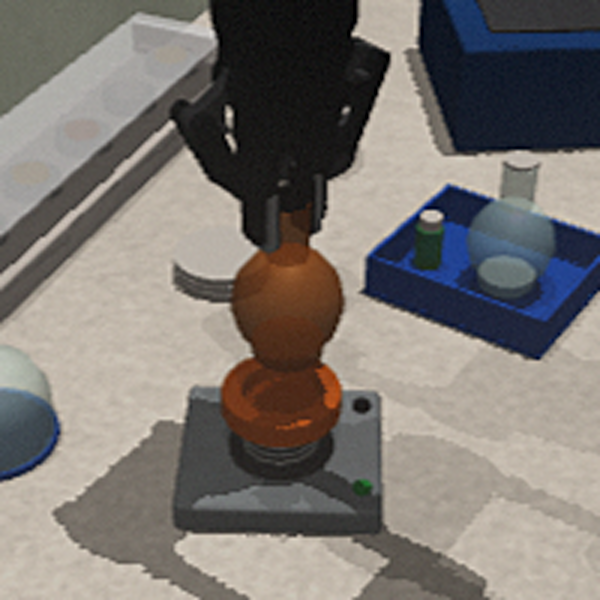

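View pics/z11.png

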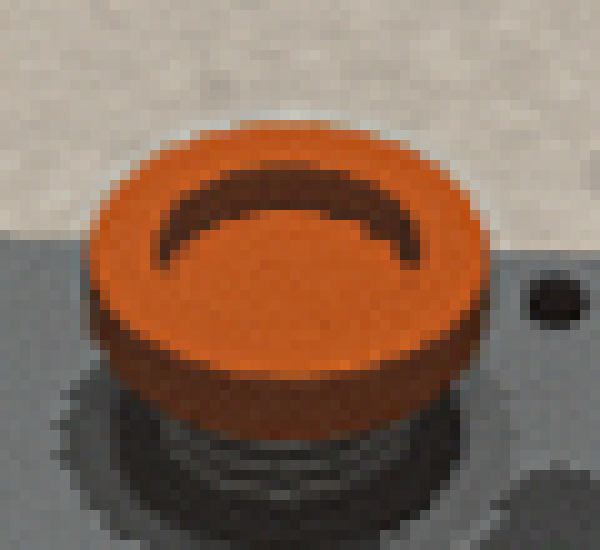

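```bash
python3 - <<'E'
from h import *
print(ray("side",(314,230.0),0.069))
# check by projecting a 38mm circle for candidates
t=np.linspace(0,2*np.pi,200)
for c in ((0.6165,-0.044),(0.615,-0.0455),(0.614,-0.045)):
    q=np.array([proj("side",(c[0]+.038*np.cos(a),c[1]+.038*np.sin(a),.069)) for a in t]);print(c,q.min(0),q.max(0))
c=(0.6131,-0.0453,0.1368)
z=np.load("pics/side_j.npz");h=cv2.cvtColor(z["im"],cv2.COLOR_RGB2HSV)
p=proj("side",c);row=int(round(p[1]));print(p)
m=(h[row-4:row+5,280:350,1]>110);print([ (280+np.flatnonzero(r).min(),280+np.flatnonzero(r).max()) for r in m])
E
```

```text
[ 0.61337224 -0.04250722  0.069     ]
(0.6165, -0.044) [292.43167353 216.68896874] [333.12448882 242.4168405 ]
(0.615, -0.0455) [293.51077527 216.45329085] [334.17024453 242.14409693]
(0.614, -0.045) [293.87405452 216.72714557] [334.56445375 242.45851581]
[314.83366106 199.47787322]
[(np.int64(298), np.int64(349)), (np.int64(298), np.int64(349)), (np.int64(298), np.int64(349)), (np.int64(298), np.int64(349)), (np.int64(297), np.int64(349)), (np.int64(297), np.int64(349)), (np.int64(298), np.int64(333)), (np.int64(298), np.int64(333)), (np.int64(298), np.int64(333))]
```

```bash
python3 - <<'E'
from h import *
for p in ((0.614,-0.0445),(0.615,-0.0445),(0.614,-0.0435)):
    print(p,proj("side",(*p,0.1368)),proj("side",(*p,0.069)),proj("side",(*p,.2)))
z=np.load("pics/side_j.npz")["im"]
h=cv2.cvtColor(z,cv2.COLOR_RGB2HSV)
for r in range(192,206,2): 
    m=(h[r,285:345,1]>110)&(h[r,285:345,0]<16); f=np.flatnonzero(m)+285; print(r,f.min(),f.max())
cv2.imwrite('pics/z12.png',cv2.resize(z[160:250,285:345,::-1],None,fx=6,fy=6,interpolation=0))
E
```

```text
(0.614, -0.0445) [314.18444802 199.59455684] [314.13040371 229.29653076] [314.24060052 168.7339587 ]
(0.615, -0.0445) [313.66874309 199.45848504] [313.64215768 229.15725321] [313.69636444 168.60246167]
(0.614, -0.0435) [313.95279391 199.89387468] [313.91104433 229.60523577] [313.99617632 169.02050472]
192 299 332
194 298 332
196 298 333
198 298 333
200 297 333
202 298 333
204 298 333
```

View pics/z12.png

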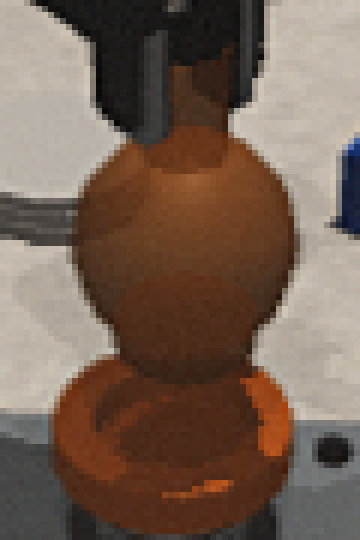

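{"name": "servo_tool", "arguments": {
  "deltas": [-0.26,0.19,0.7,-0.1,-0.1,0,0,0,0.7,0,0,0,0,0,0.3,0,0,0,0,0,0,0,0,0]
}}

```text
clock: 23.1
position: [0.6164, -0.0453, 0.1612]
ee_rot: [-0.0, 0.229, 0.974, 0.0]
contact_force: [-0.0, 0.5, -1.3]
width: 0.024
```

```bash
python3 d.py 0.6172 -0.0455 0.156
```

```text
t 23.1 pos [ 0.6164 -0.0453  0.1612] w 0.024 F [-0.05  0.51 -1.29] tilt fix rv deg [-0.   -0.01  0.  ] xaxis [-0.895  0.445  0.   ]
tool delta cm [-0.08  0.02  0.52]
```

{"name": "servo_tool", "arguments": {
  "deltas": [-0.08,0,0.3,0,0,0,0,0,0,0,0,0]
}}

```text
clock: 23.3
position: [0.617, -0.0456, 0.1577]
ee_rot: [-0.0, 0.229, 0.974, -0.0]
contact_force: [0.0, 0.9, -1.6]
width: 0.024
```

```bash
python3 fit.py k; python3 d.py 0.6172 -0.0455 0.156; python3 - <<'E'
from h import *
z=np.load("pics/side_k.npz")["im"]
cv2.imwrite('pics/z13.png',cv2.resize(z[170:260,285:345,::-1],None,fx=6,fy=6,interpolation=0))
E
```

```text
bulb 617 [ 0.6161 -0.0449  0.1156] expected z 0.1152 rms 0.001 tcp [ 0.6173 -0.0457  0.1582]
ref: same ring in side view centre ((0.6164353489875793, -0.04409043490886688), 0.038779906928539276) ((0.6164353489875793, -0.04409043490886688), 0.038779906928539276) ((0.6165874004364014, -0.043810248374938965), 0.038806259632110596) t 23.4 pos [ 0.6173 -0.0457  0.1582] w 0.024 F [ 0.08  0.51 -2.01] tilt fix rv deg [ 0.01  0.02 -0.  ] xaxis [-0.895  0.445 -0.   ]
tool delta cm [0.02 0.01 0.22]
```

View pics/z13.png

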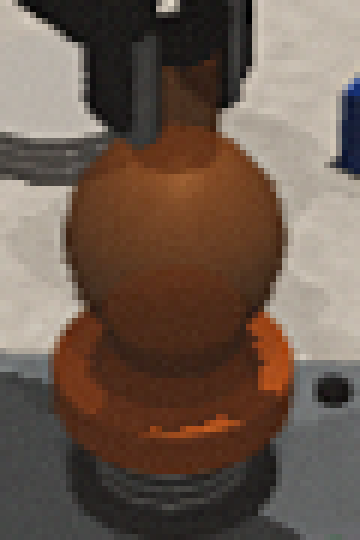

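In the zoom the bulb spans columns 67 to 287 and the ring 52 to 293, so they are nearly concentric. I nudge it 0.7 mm toward +x and lower it.

{"name": "servo_tool", "arguments": {
  "deltas": [-0.04,0.07,0.3,0,0,0,0,0,0.4,0,0,0,0,0,0.3,0,0,0,0,0,0,0,0,0]
}}

```text
clock: 23.8
position: [0.6183, -0.0452, 0.1478]
ee_rot: [0.001, 0.229, 0.974, 0.0]
contact_force: [-0.3, 0.8, -2.7]
width: 0.0237
```

```bash
python3 d.py 0.6178 -0.0453 0.138
```

```text
t 23.8 pos [ 0.6183 -0.0452  0.1478] w 0.0237 F [-0.28  0.81 -2.75] tilt fix rv deg [0.02 0.07 0.  ] xaxis [-0.895  0.445 -0.001]
tool delta cm [ 0.04 -0.03  0.98]
```

{"name": "servo_tool", "arguments": {
  "deltas": [0,0,0.3,0,0,0,0,0,0.2,0,0,0]
}}

```text
clock: 24.0
position: [0.6185, -0.0452, 0.1426]
ee_rot: [0.001, 0.229, 0.974, 0.0]
contact_force: [-0.2, 0.9, -2.3]
width: 0.0242
```

```bash
python3 d.py 0.6178 -0.0453 0.138
```

```text
t 24.0 pos [ 0.6185 -0.0452  0.1426] w 0.0242 F [-0.21  0.86 -2.34] tilt fix rv deg [0.03 0.08 0.  ] xaxis [-0.895  0.445 -0.001]
tool delta cm [ 0.06 -0.04  0.46]
```

It is below the rim with no contact force, so it is in the cup. I lower it onto the seat.

{"name": "servo_tool", "arguments": {
  "deltas": [0,0,0.25,0,0,0,0,0,0.25,0,0,0]
}}

```text
clock: 24.2
position: [0.6186, -0.0452, 0.1374]
ee_rot: [0.001, 0.229, 0.974, 0.0]
contact_force: [-0.8, -0.1, 1.4]
width: 0.0239
```

```bash
python3 d.py 0.6178 -0.0453 0.138; python3 fit.py l
```

```text
t 24.2 pos [ 0.6186 -0.0452  0.1374] w 0.0239 F [-0.81 -0.11  1.36] tilt fix rv deg [ 0.03  0.1  -0.  ] xaxis [-0.895  0.445 -0.002]
tool delta cm [ 0.07 -0.04 -0.06]
bulb 589 [ 0.6177 -0.0446  0.0954] expected z 0.0946 rms 0.001 tcp [ 0.6186 -0.0452  0.1376]
ref: same ring in side view centre ((0.6164353489875793, -0.04409043490886688), 0.038779906928539276) ((0.6164353489875793, -0.04409043490886688), 0.038779906928539276) ((0.6165874004364014, -0.043810248374938965), 0.038806259632110596)
```

View pics/z_l.png

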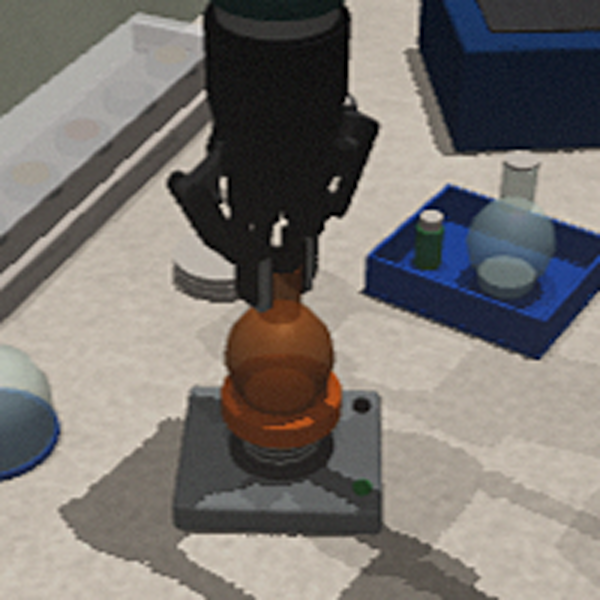

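The flask sits in the ring with contact at TCP z = 0.1375. I press the spring down 16 mm to about 0.1215.

{"name": "servo_tool", "arguments": {
  "deltas": [0.05,0,0.4,0,0,0,0,0,0.4,0,0,0,0,0,0.4,0,0,0,0,0,0.4,0,0,0],
  "grip_force": 100
}}

```text
clock: 24.7
position: [0.6187, -0.0453, 0.1249]
ee_rot: [0.003, 0.229, 0.974, -0.0]
contact_force: [-1.7, -0.2, 8.5]
width: 0.0238
```

```bash
python3 d.py 0.6178 -0.0453 0.1215
```

```text
t 24.7 pos [ 0.6187 -0.0453  0.1249] w 0.0238 F [-1.66 -0.18  8.46] tilt fix rv deg [ 0.06  0.32 -0.  ] xaxis [-0.896  0.445 -0.006]
tool delta cm [ 0.08 -0.04  0.34]
```

{"name": "servo_tool", "arguments": {
  "deltas": [0.05,0,0.35,0,0.3,0,0,0,0.35,0,0,0]
}}

```text
clock: 24.9
position: [0.6193, -0.0455, 0.1222]
ee_rot: [0.002, 0.228, 0.974, 0.0]
contact_force: [-5.7, 1.4, 26.8]
width: 0.0236
```

```bash
python3 d.py 0.6178 -0.0453 0.1215
```

```text
t 24.9 pos [ 0.6193 -0.0455  0.1222] w 0.0236 F [-5.74  1.4  26.84] tilt fix rv deg [0.09 0.27 0.  ] xaxis [-0.896  0.445 -0.005]
tool delta cm [ 0.14 -0.04  0.07]
```

{"name": "servo_tool", "arguments": {
  "deltas": [0.1,0,0.25,0,0.2,0,0.05,0,0.25,0,0,0]
}}

```text
clock: 25.1
position: [0.6188, -0.0453, 0.1223]
ee_rot: [0.003, 0.228, 0.974, 0.0]
contact_force: [-3.3, 0.3, 12.3]
width: 0.0236
```

```bash
python3 d.py; python3 fit.py m; echo; python3 d.py; python3 -c "
from h import *
from rig import eyes
im,_=eyes.get_image('side'); import os"; python3 d.py
```

```text
t 25.1 pos [ 0.6188 -0.0453  0.1223] w 0.0236 F [-3.27  0.34 12.34] tilt fix rv deg [0.12 0.36 0.  ] xaxis [-0.896  0.444 -0.006]
bulb 554 [ 0.6178 -0.0446  0.0802] expected z 0.0793 rms 0.001 tcp [ 0.6188 -0.0453  0.1223]
ref: same ring in side view centre ((0.6164353489875793, -0.04409043490886688), 0.038779906928539276) ((0.6164353489875793, -0.04409043490886688), 0.038779906928539276) ((0.6165874004364014, -0.043810248374938965), 0.038806259632110596) 
t 25.2 pos [ 0.6188 -0.0453  0.1223] w 0.0234 F [-3.37 -0.05 13.52] tilt fix rv deg [0.12 0.37 0.  ] xaxis [-0.896  0.444 -0.006]
t 25.25 pos [ 0.6188 -0.0453  0.1223] w 0.0238 F [-3.66  0.38 13.51] tilt fix rv deg [0.12 0.36 0.  ] xaxis [-0.896  0.444 -0.006]
```

View pics/side_m.png

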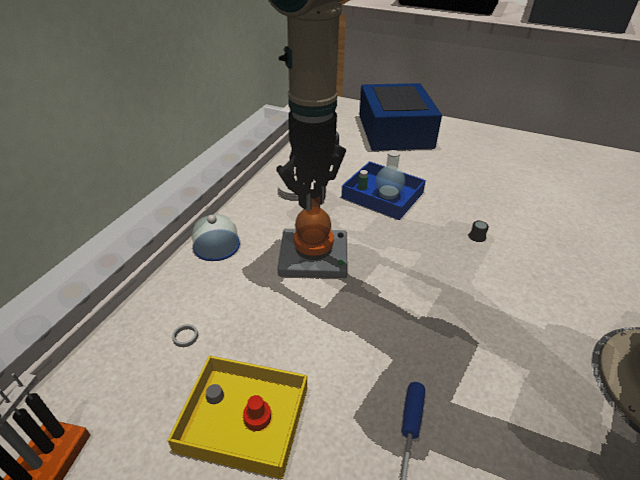

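View pics/z_m.png

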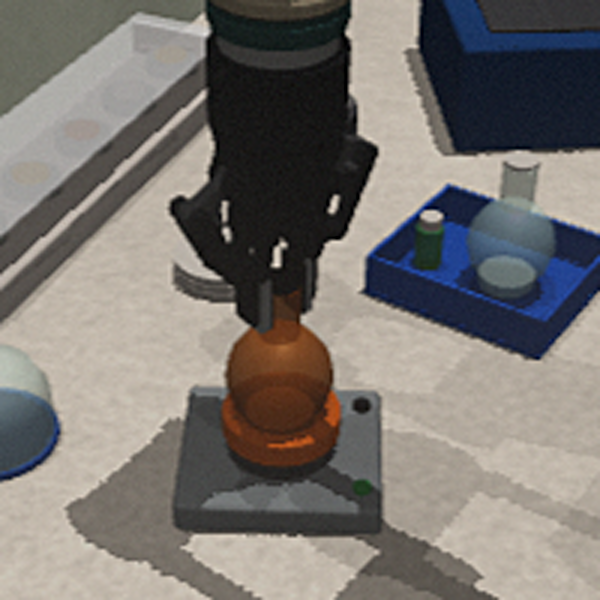

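View pics/top_m.png

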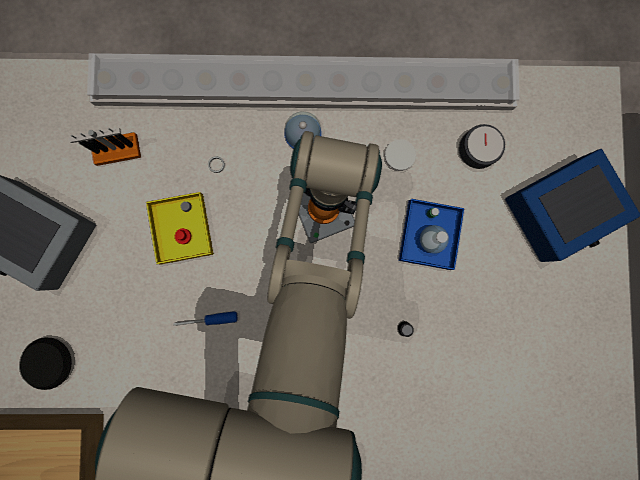

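The cradle is at its bottom stop: z stays at 0.1222 for both 27 N and 13 N. 13 N is marginal to hold on, so I push a bit harder for the last row.

{"name": "servo_tool", "arguments": {
  "deltas": [0.05,0,0.4,0,0.2,0,0.05,0,0.42,0,0,0]
}}

```text
clock: 25.45
position: [0.6192, -0.0455, 0.1222]
ee_rot: [0.005, 0.228, 0.974, 0.0]
contact_force: [-7.2, -0.0, 23.2]
width: 0.0236
```

```bash
python3 d.py; for i in 1 2 3; do python3 -c "
from rig import eyes
for i in range(4): eyes.get_image('side')"; python3 d.py;done; python3 fit.py n
```

```text
t 25.45 pos [ 0.6192 -0.0455  0.1222] w 0.0236 F [-7.220e+00 -2.000e-02  2.319e+01] tilt fix rv deg [0.16 0.56 0.  ] xaxis [-0.896  0.444 -0.01 ]
t 25.65 pos [ 0.619  -0.0455  0.1223] w 0.0238 F [-6.04  1.08 21.36] tilt fix rv deg [0.17 0.57 0.  ] xaxis [-0.896  0.444 -0.01 ]
t 25.85 pos [ 0.619  -0.0455  0.1222] w 0.0237 F [-5.88  1.67 21.08] tilt fix rv deg [0.16 0.57 0.  ] xaxis [-0.896  0.444 -0.01 ]
t 26.05 pos [ 0.6191 -0.0455  0.1222] w 0.0233 F [-5.59  0.79 20.86] tilt fix rv deg [0.16 0.57 0.  ] xaxis [-0.896  0.444 -0.01 ]
bulb 555 [ 0.6178 -0.0446  0.0801] expected z 0.0792 rms 0.001 tcp [ 0.619  -0.0455  0.1222]
ref: same ring in side view centre ((0.6164353489875793, -0.04409043490886688), 0.038779906928539276) ((0.6164353489875793, -0.04409043490886688), 0.038779906928539276) ((0.6165874004364014, -0.043810248374938965), 0.038806259632110596)
```

Steady at 21 N. From the grasp height (0.0813 with the foot on the bench), the bottom stop should put the TCP at 0.1223, and it measures 0.1222. I hand the job in.

```bash
python3 -c "
from rig import manip
print(manip.sign_off())"
```

```text
the job is handed in; nothing more can be done
None
```

The job is handed in at about 26 s of the 64 s limit. The empty flask stands upright in the blue tray, clear of the vial, and the red cap is in the yellow tray. The amber flask is upright in the ring cradle, still gripped and held pressed down.

**Last checks:**
- **Press depth:** the tool stayed at z = 0.1222 m under pushes between 13 N and 27 N, so the cradle is on its bottom stop. From the height at which I gripped the flask, full travel should put the tool at 0.1223 m.
- **Holding force:** about 21 N and steady over the last 0.6 s. About 6 N of sideways force remains, and the tool tilts about 0.6°.
- **Other objects:** the last pictures show nothing else visibly moved. I did not measure their positions.

**Where readings disagreed:**
- **Camera offset:** the two cameras differed by about 2 mm on the ring's centre, so I centred the flask using the side view alone.
- **Measured travel:** from first contact to the stop I measured 15.3 mm, not the full 16 mm. The first-contact height was uncertain by about 0.5 to 1 mm.

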